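# Latch the weighted pull link onto the pin of the incline rig

## Robot

A 7-joint arm with a two-finger parallel gripper is mounted at the origin on a cart in front of the work surface, level with it; the furniture and walls round the work are solid. World frame = base frame: x ahead of the robot, y to its left, z up, the work surface at z = 0. Lengths are in m, angles in degrees, forces in N, time in s.
With the tool pointing down it reaches from about 0.4 to 0.9 m from the base axis. Payload 5.5 kg.
Tool frame: the origin (TCP) lies on the centre line of the jaws, within the pads' length; the fingertips stand ahead of it and the grasp point (between the pads) is the TCP (env.tip_extent is the z of the fingertips in the tool frame, in m); z points along the fingers, y is the line along which they close (so a half turn about z gives the same grasp; the last joint's range is limited). The gripper opens to 92 mm and grips with 3 to 60 N. Pads are 19 mm wide; open, the fingers measure 130 mm over their backs; the gripper's body (75 mm by 190 mm) begins 47 mm behind the grasp point.
Start: joints at [15.08, 28.699, -24.465, 88.831, 12.651, 65.22, -12.049], TCP at [0.65, 0, 0.246] pointing down, gripper open.
Joint ranges: [-164.97, 164.97], [-17.58, 116.51], [-87.97, 89.64], [11.32, 138.91], [-80.73, 260.73], [10.89, 115.49], [-147.41, 147.41]. Speed limits (degrees/s): [147.25, 147.25, 180, 180, 180, 180, 180].

## Interface

Orientations are given as a 3x3 rotation matrix whose columns are the frame's x, y, z axes.
In Python, from bench import env gives the robot as it stands. The module is installed in compiled form; this text tells all that it offers.
- The arm moves only by the tool step_arm, never from a script. Its argument "targets" is a list of rows, each a list of 5 numbers: the shift along the world's x, y, z in mm, then the turn about the world's z in degrees, then the gripper command: -1 is shut, 1 is fully open, values between are in proportion. In form: [[dx, dy, dz, spin, claw], ...]. A call has 1 to 10 rows; each row shifts and turns the commanded pose from where the row before left it; what a row does not reach is not made up. A row lasts 1/10 s, in which the tool goes at most 50 mm and 8.59 degrees, less where a joint would pass 70% of its speed; a pose out of reach is approached as far as the arm can. A call is refused whole if a number of a shift passes 50 or a number of a turn 8.59, either way. A call with a gripper value outside its range is refused whole. The fingers move at their own pace and stop on an object; the grip force is fixed at half the most. Time passes only in rows, so rows that do not move let the fingers close. It gives the time, the measured TCP pose, the force, the opening and the grip force at its end, in the units of the state.
- env.observe(): the state, without advancing time (a new reading comes with each control period).
- env.snapshot(name): name is "scene" or "side" or "wrist"; returns a dict with "color" (384x512x3 uint8, red, green, blue), "camera_matrix" (3x3 intrinsics, pixels), "T" (4x4, takes a point from camera to world coordinates); the wrist camera has in their place "T_tool_cam" (4x4, takes a point from camera to tool coordinates, whose origin is the TCP and whose axes are the flange's). Camera axes: x right, y down, z forward; pixel columns grow to the right and rows downward; lengths in m; the calibration is good to about 2 mm. A picture is of the moment at which its call begins: read the wrist's pose just before it. There is no depth.
- env.finish_job(): hands the job in; it is judged then, once.
Trained networks look in the newest picture that a camera, given by its name, has taken for a name from the list of things; names that differ only in an ending like _2 or _b are one class to them, and where a whole thing is asked for, a point or a joint stands for the part that bears it (a point fixed in the world has none). Each returns a list of dicts, best first, with "conf" (0 to 1); they miss things now and then, are a little off and sometimes report something else, mostly with a low value. They report only what shows in the picture. A call takes as long as a camera call.
- env.look_for(target, camera): "location" ([column, row] in pixels, amid what is visible of it).
- env.cut_out(target, camera): "mask" (384x512 bool, what is visible of it) and "location" ([column, row] in pixels, amid what is visible of it).
The state is a dict: "time_s": time; "joint_positions": joint angles; "qvel": joint speeds; "joint_torque": joint torques, N m; "ee_pos": TCP position; "orientation": TCP orientation; "ft_force": force on the tool from outside, world axes, zero at the start; "wrist_torque": the same for the moment, N m; "width": opening from 0.0 (shut) to 1.0 (fully open); "gripper_force": force on a finger pad.
Only numpy, scipy, OpenCV 4.12 (cv2) and the standard library are available. Lean on these libraries where they do the work, as an engineer would, in place of code of your own. Each camera call takes 0.05 s, during which the arm holds its last target. There are 200 camera calls.

## Task

Take the orange pull link with the heavy steel block and couple it to the incline rig: push its hook up the slope onto the cross pin, without forcing it, until the red sprung latch has snapped shut behind the pin. Leave the link lying flat on the sloping bed, straight along it, and do not disturb the blue-capped jar and the red-capped bottle.

Things in the scene. Friction and masses are not known exactly. Their poses are not given: they have to be found in the camera images.
- link: pull link, 186 mm long, about 0.4 kg. Origin: on its underside (z = 0) below its balance point; x along the link to the hook's mouth, y across, z up. Steel block x -55 to -25, 36 wide and high; orange bar x -25 to 64, 16 wide (y), z 12 to 30: grip it across y at x = 0, where it balances; aluminium hook x 64 to 131, 18 wide, z 0 to 42. It lies on the block's and the hook's undersides
- throat (a point): point on the link where the pin's axis should be, at x = 86, y = 0, z = 22 mm of the link (x 83 to 100 is behind the latch). The hook's throat is open to +x, 14 mm high (z 15 to 29) and ends in a wall at x = 78; its lips flare to about z 6 to 38 at the mouth (lower lip ends at x 126, upper at 131)
- latch (a joint): red sprung latch, a finger 19 mm long, 5 thick, hanging across the throat from a pivot at x = 108, z = 35 mm of the link. 0 = shut (its rest), grows to 1.35 rad as it swings inward (-x). The entering pin pushes it in, taking 3 to 10 N; it springs shut when the pin's axis reaches about x = 90, so push until the pin meets the throat's wall
- bed: white sloping bed 300 x 120 mm of the incline rig, rising 26 degrees away from the robot. Origin: centre of its upper face, 88 mm above the worktop; x up the slope, y across, z square to the face. Low side rails stand 6 mm proud at y = +-56. The rig is fixed to the worktop
- pin (a point): middle of the steel cross pin, 10 mm diameter, along the bed's y, 22.5 mm above the bed's face, at x = 60 mm of the bed when at rest
- carriage: blue sprung U-shaped carriage that holds the pin, open towards the foot of the slope; origin at the pin's middle, axes as the bed's. Cheeks 41 mm apart inside, 35 mm above the bed. Pushed, it yields up the slope by up to 14 mm (2 N to start, 6 N at its stop) and returns; never push it with more than 35 N
- jar_1: clear jar with a blue cap, 53 mm diameter, 86 high, standing loose right of the rig; origin at the centre of its foot; leave alone
- bottle_red: small bottle with a red cap, 44 mm diameter, 98 high, standing loose behind; origin at the centre of its foot; leave alone

How it is judged:
By the outcome, as a careful person would: the job done as asked, in the order asked, and still so for the second after the job is handed in, with the robot touching nothing.
It also fails if it takes over 48 s, if anything falls off the work surface, if the arm or the gripper's body presses on something with over 40 N, if the wrist force passes 120 N, or if a joint passes its speed limit or range.

## Working session

There is one attempt and no reset: what is moved stays moved. The work goes in short steps, Python scripts to look and compute and a tool call to move; the robot and the scene stay as the last step left them, time stands still between calls to the robot, and variables do not carry over. Pictures are saved under pics/ and viewed, at most 10 in all, crops included, and the job is handed in when it is done.

Besides the shell and the picture viewer there is one more tool, called after ">>>" as a command line: name --pt "numbers of a row" for each row, then --argument value for the rest. step_arm: Moves the arm, as the interface text tells. Its arguments: {"type":"object","properties":{"targets":{"type":"array"}},"required":["targets"]}

```bash
mkdir -p pics; cat > h.py <<'E'
from bench import env
import numpy as np, cv2
def snap(n,f=None):
    o=env.observe(); s=env.snapshot(n)
    if n=="wrist":
        T=np.eye(4);T[:3,:3]=o["orientation"];T[:3,3]=o["ee_pos"];s["T"]=T@s["T_tool_cam"]
    if f: cv2.imwrite(f"pics/{f}.png",s["color"][:,:,::-1])
    return s
def ray(s,p):
    d=np.linalg.inv(s["camera_matrix"])@[p[0],p[1],1.]; d=s["T"][:3,:3]@d
    return s["T"][:3,3],d/np.linalg.norm(d)
def atz(s,p,z):
    c,d=ray(s,p); return c+d*(z-c[2])/d[2]
def proj(s,P):
    P=np.atleast_2d(P); q=(P-s["T"][:3,3])@s["T"][:3,:3]; q=q@s["camera_matrix"].T
    return q[:,:2]/q[:,2:]
def tri(l):
    A=0;b=0
    for s,p in l:
        c,d=ray(s,p);M=np.eye(3)-np.outer(d,d);A=A+M;b=b+M@c
    return np.linalg.solve(A,b)
E
python3 - <<'E'
from h import *
np.set_printoptions(precision=3,suppress=True)
o=env.observe();print(o["orientation"],o["ft_force"],env.tip_extent)
ims=[]
for n in["scene","side","wrist"]:
    s=snap(n,n+"0");ims.append(s["color"]);print(n,s["T"])
    for t in["link","throat","bed","carriage","jar_1","bottle_red"]:
        r=env.look_for(t,n);print(t,[(np.round(q["location"]),round(q["conf"],2)) for q in r[:2]])
cv2.imwrite("pics/all0.png",np.vstack([np.hstack(ims[:2])])[:,:,::-1])
E
```

```text
[[-0.     1.    -0.002]
 [ 1.     0.     0.   ]
 [ 0.    -0.002 -1.   ]] [1.364 0.246 0.167] 0.019
scene [[-0.894 -0.288  0.343  0.094]
 [-0.448  0.579 -0.681  1.005]
 [-0.003 -0.763 -0.647  1.062]
 [ 0.     0.     0.     1.   ]]
link [(array([240., 285.]), 0.58)]
throat [(array([242., 287.]), 0.55)]
bed [(array([274., 180.]), 0.76)]
carriage [(array([265., 160.]), 0.44), (array([194., 214.]), 0.42)]
jar_1 [(array([318., 164.]), 0.58)]
bottle_red [(array([192., 215.]), 0.57)]
side [[-1.     0.002  0.007  0.583]
 [-0.004  0.554 -0.832  1.18 ]
 [-0.006 -0.832 -0.554  0.896]
 [ 0.     0.     0.     1.   ]]
link [(array([294., 284.]), 0.66)]
throat [(array([298., 285.]), 0.9)]
bed [(array([254., 164.]), 0.97)]
carriage [(array([228., 146.]), 0.95)]
jar_1 [(array([282., 140.]), 0.74)]
bottle_red [(array([184., 234.]), 0.59), (array([298., 285.]), 0.17)]
wrist [[ 1.     0.001  0.     0.651]
 [ 0.001 -0.953 -0.303  0.082]
 [ 0.     0.303 -0.953  0.385]
 [ 0.     0.     0.     1.   ]]
link []
throat []
bed [(array([222., 307.]), 0.62)]
carriage [(array([268., 316.]), 0.62)]
jar_1 []
bottle_red [(array([383.,  32.]), 0.78)]
```

View pics/scene0.png

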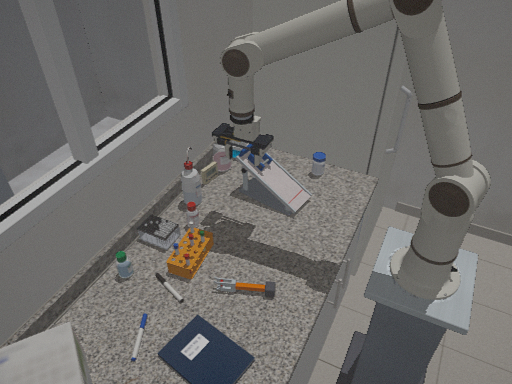

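View pics/side0.png

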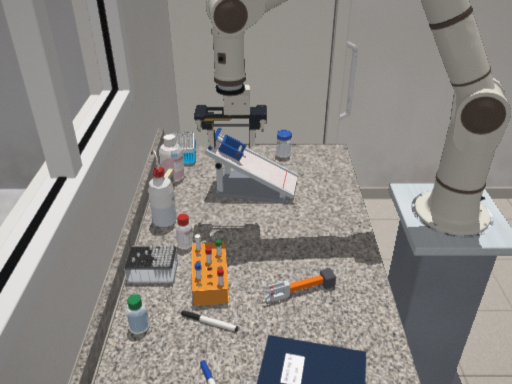

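The link lies upright with its block toward the robot and its hook roughly toward +x, on the robot's left. The rig is near the start position. Next I'll estimate both poses.

```bash
python3 - <<'E'
from h import *
np.set_printoptions(precision=3,suppress=True)
S={n:snap(n) for n in["scene","side"]}
for t in["link","carriage","jar_1","bottle_red","bed"]:
    L=[]
    for n,s in S.items():
        r=env.cut_out(t,n)
        if r:
            m=r[0]["mask"];L.append((s,r[0]["location"]));print(t,n,np.round(r[0]["location"]),r[0]["conf"],m.sum())
            if t=="link":
                hsv=cv2.cvtColor(s["color"],cv2.COLOR_RGB2HSV)
                k=m&(hsv[...,0]<20)&(hsv[...,1]>150)&(hsv[...,2]>90)
                ys,xs=np.nonzero(k);c=np.array([xs.mean(),ys.mean()])
                u=np.linalg.svd(np.c_[xs,ys]-c,full_matrices=False)[2][0]
                p=np.c_[xs,ys]@u; e=[c+u*(v-c@u) for v in np.percentile(p,[2,98])]
                print("bar",k.sum(),c,atz(s,c,.021),[atz(s,q,.021) for q in e])
    if len(L)==2: print(t,tri(L))
E
```

```text
link scene [240. 284.] 0.71 612
bar 195 [249.446 286.503] [0.465 0.316 0.021] [array([0.504, 0.33 , 0.021]), array([0.425, 0.302, 0.021])]
link side [294. 284.] 0.94 963
bar 286 [305.703 283.241] [0.462 0.316 0.021] [array([0.421, 0.302, 0.021]), array([0.5  , 0.33 , 0.021])]
link [0.491 0.328 0.03 ]
carriage scene [265. 160.] 0.64 159
jar_1 scene [318. 163.] 0.55 245
jar_1 side [283. 143.] 0.75 380
jar_1 [ 0.487 -0.337  0.047]
bottle_red scene [195. 212.] 0.77 274
bottle_red side [180. 234.] 0.92 447
bottle_red [0.797 0.109 0.011]
bed scene [275. 179.] 0.68 1828
bed side [251. 163.] 0.82 2370
bed [ 0.593 -0.14   0.076]
```

View pics/wrist0.png

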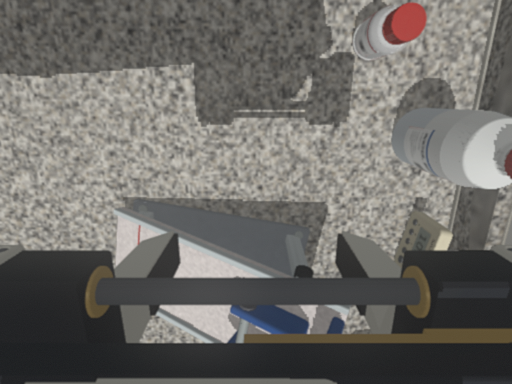

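The wrist view shows the rig yawed so that upslope points to +x and −y. Now I'll move over the link.

>>> step_arm --pt "-23 34 0 -8 1" --pt "-23 34 0 -8 1" --pt "-23 34 0 -8 1" --pt "-23 34 0 -8 1" --pt "-23 34 0 -8 1" --pt "-23 34 0 -8 1" --pt "-23 34 -5 -8 1" --pt "-23 34 -10 -8 1" --pt "-21 37.5 -15 -6.5 1" --pt "0 0 -6 0 1"

```text
time_s: 2.65
ee_pos: [0.4398, 0.3162, 0.2092]
orientation: [[0.94, 0.341, -0.002], [0.341, -0.94, 0.003], [-0.001, -0.004, -1.0]]
ft_force: [-0.1, 0.4, 0.3]
width: 1.004
gripper_force: 0.0
```

```bash
python3 - <<'E'
from h import *
np.set_printoptions(precision=4,suppress=True)
o=env.observe();print(o["time_s"],o["ee_pos"],o["orientation"])
s=snap("wrist","w1");r=env.cut_out("link","wrist")
if r:
    m=r[0]["mask"];hsv=cv2.cvtColor(s["color"],cv2.COLOR_RGB2HSV)
    k=m&(hsv[...,0]<20)&(hsv[...,1]>150)&(hsv[...,2]>90)
    ys,xs=np.nonzero(k);P=np.array([atz(s,q,.030)[:2] for q in zip(xs,ys)])
    c=P.mean(0);u=np.linalg.svd(P-c,full_matrices=False)[2][0];u*=np.sign(u[0])
    p=(P-c)@u;print(r[0]["conf"],c,np.degrees(np.arctan2(u[1],u[0])),c+u*np.percentile(p,1),c+u*np.percentile(p,99))
E
```

```text
2.65 [0.4398 0.3162 0.2092] [[ 0.9402  0.3406 -0.0023]
 [ 0.3406 -0.9402  0.0031]
 [-0.0011 -0.0037 -1.    ]]
0.59 [0.4548 0.3103] 20.16879797337748 [0.4245 0.2992] [0.551  0.3457]
```

View pics/w1.png

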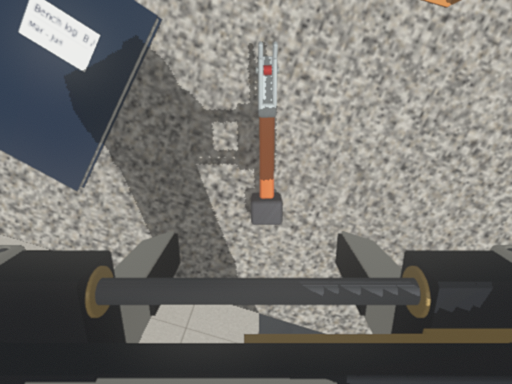

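The link shows clearly. The bar runs along column 267, from the block at row 198 to the hook at row 113.

```bash
python3 - <<'E'
from h import *
np.set_printoptions(precision=4,suppress=True)
s=snap("wrist")
a=atz(s,(266.5,198),.03);b=atz(s,(267.2,114),.03);u=(b-a)/np.linalg.norm(b-a)
print(a,b,np.linalg.norm(b-a),np.degrees(np.arctan2(u[1],u[0])),a+.025*u, b-.064*u)
c=atz(s,(267,68),.042);print("latch",c)
g=s["color"].astype(int)
for r in (120,135,150,165,180,188): # bar edges by saturation
    row=cv2.cvtColor(s["color"],cv2.COLOR_RGB2HSV)[r]; x=np.nonzero((row[:,1]>110)&(row[:,0]<20)&(np.abs(np.arange(512)-267)<20))[0]; print(r,x.min(),x.max())
E
```

```text
[0.4273 0.2923 0.03  ] [0.5124 0.3231 0.03  ] 0.09053382585655545 19.887043963537785 [0.4508 0.3008 0.03  ] [0.4522 0.3014 0.03  ]
latch [0.552  0.3384 0.042 ]
120 253 266
135 253 266
150 253 266
165 253 266
180 253 266
188 253 266
```

```bash
python3 - <<'E'
from h import *
np.set_printoptions(precision=4,suppress=True)
s=snap("wrist");o=env.observe();print(o["ee_pos"],o["qvel"].max() if hasattr(o["qvel"],"max") else max(o["qvel"]))
h=cv2.cvtColor(s["color"],cv2.COLOR_RGB2HSV)
k=(h[...,1]>110)&(h[...,0]<20);k[:, :230]=0;k[:,300:]=0;k[:100]=0;k[215:]=0
ys,xs=np.nonzero(k);print(ys.min(),ys.max())
rows=[r for r in range(ys.min()+3,ys.max()-3)]
mid=np.array([atz(s,((xs[ys==r].mean()),r),.03) for r in rows]);c=mid.mean(0);u=np.linalg.svd(mid-c,full_matrices=False)[2][0];u*=np.sign(u[0])
a=atz(s,(xs[ys>ys.max()-4].mean(),ys.max()+.5),.03);b=atz(s,(xs[ys<ys.min()+4].mean(),ys.min()-.5),.03)
print(np.degrees(np.arctan2(u[1],u[0])),a,b,np.linalg.norm(a-b),a+.025*u,b-.064*u)
E
```

```text
[0.4458 0.3085 0.2098] 1.237127332943502
120 200
20.379871918299575 [0.4228 0.2987 0.03  ] [0.5056 0.329  0.03  ] 0.08815396637739957 [0.4463 0.3074 0.03  ] [0.4456 0.3067 0.03  ]
```

>>> step_arm --pt "1 -2 -40 0.5 1" --pt "0 0 -45 0 1" --pt "0 0 -40 0 1" --pt "0 0 -30 0 0.5" --pt "0 0 -20 0 0" --pt "0 0 -10 0 -0.3" --pt "0 0 0 0 -1" --pt "0 0 0 0 -1" --pt "0 0 0 0 -1" --pt "0 0 0 0 -1"

```text
time_s: 3.85
ee_pos: [0.447, 0.308, 0.0261]
orientation: [[0.94, 0.342, 0.002], [0.342, -0.94, 0.001], [0.002, -0.0, -1.0]]
ft_force: [0.1, 0.2, -0.1]
width: 0.439
gripper_force: 0.0
```

>>> step_arm --pt "0 0 0 0 -1" --pt "0 0 0 0 -1" --pt "0 0 0 0 -1" --pt "0 0 0 0 -1" --pt "0 0 0 0 -1" --pt "0 0 0 0 -1" --pt "0 0 0 0 -1"

```text
time_s: 4.55
ee_pos: [0.446, 0.308, 0.025]
orientation: [[0.94, 0.342, 0.0], [0.342, -0.94, 0.0], [0.0, -0.0, -1.0]]
ft_force: [-1.4, 0.5, 5.1]
width: 0.176
gripper_force: 30.0
```

>>> step_arm --pt "0 0 15 0 -1" --pt "0 0 30 0 -1" --pt "0 0 40 0 -1" --pt "0 0 45 0 -1" --pt "0 -20 45 -3 -1" --pt "0 -40 40 -4 -1" --pt "0 -40 10 -4 -1" --pt "0 -40 0 -4 -1" --pt "0 -40 0 -4 -1" --pt "0 -40 0 -4 -1"

```text
time_s: 5.55
ee_pos: [0.4446, 0.0901, 0.2451]
orientation: [[0.998, -0.056, -0.001], [-0.056, -0.998, -0.0], [-0.001, 0.0, -1.0]]
ft_force: [0.8, -0.6, -5.8]
width: 0.169
gripper_force: 30.0
```

>>> step_arm --pt "0 -40 0 -4 -1" --pt "0 -40 0 -4 -1" --pt "0 -40 0 -4 -1" --pt "0 -30 0 -4 -1" --pt "0 -20 0 -4 -1" --pt "0 -10 0 -3 -1" --pt "0 0 0 0 -1" --pt "0 0 0 0 -1" --pt "0 0 0 0 -1" --pt "0 0 0 0 -1"

```text
time_s: 6.55
ee_pos: [0.4461, -0.0864, 0.245]
orientation: [[0.9, -0.436, -0.0], [-0.436, -0.9, 0.0], [-0.0, -0.0, -1.0]]
ft_force: [-0.0, 0.1, -5.1]
width: 0.172
gripper_force: 30.0
```

```bash
python3 - <<'E'
from h import *
np.set_printoptions(precision=4,suppress=True)
o=env.observe();print(o["time_s"],o["ee_pos"],o["ft_force"],o["width"])
s=snap("wrist","w2")
for t in ["bed","carriage","pin","link"]:
    r=env.look_for(t,"wrist");print(t,[(np.round(q["location"]),round(q["conf"],2)) for q in r[:2]])
cv2.imwrite("pics/w2b.png",cv2.resize(s["color"],(768,576),interpolation=3)[:,:,::-1])
E
```

```text
6.55 [ 0.4461 -0.0864  0.245 ] [-0.0303  0.1172 -5.1493] 0.17198903307672544
bed [(array([220.,  68.]), 0.7)]
carriage []
pin []
link [(array([258., 129.]), 0.75)]
```

View pics/w2b.png

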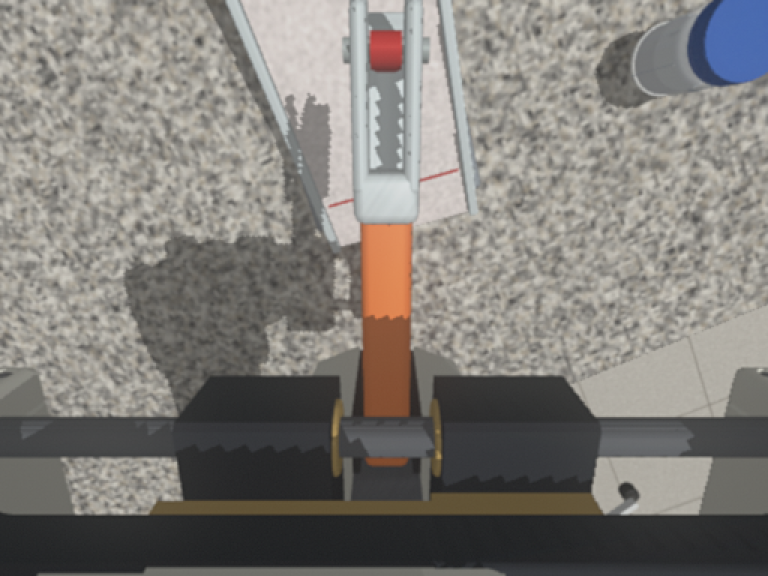

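The foot corners are at about (335,243) and (472,213) in the 1.5x image, with the red cross line above them. The rails lean left, so the bed's yaw is less negative than the tool's.

```bash
python3 - <<'E'
from h import *
from scipy.optimize import least_squares
np.set_printoptions(precision=4,suppress=True)
s=snap("wrist")
L=atz(s,np.array((335,243))/1.5,.0225);R=atz(s,np.array((473,213))/1.5,.0225)
print(L,R,np.linalg.norm(L-R))
a=atz(s,np.array((330,206))/1.5,.03);b=atz(s,np.array((458,170))/1.5,.03)
for p,q in((L,R),(a,b)): d=p-q;print("yaw",np.degrees(np.arctan2(-d[0],d[1])))
t=np.radians(26)
def bedp(v,P):
    x,y,w=v;c,n=np.cos(w),np.sin(w)
    R=np.array([[c,-n,0],[n,c,0],[0,0,1]])@np.array([[np.cos(t),0,-np.sin(t)],[0,1,0],[np.sin(t),0,np.cos(t)]])
    return np.array([x,y,.088])+np.atleast_2d(P)@R.T
s0=dict(camera_matrix=s["camera_matrix"],T=np.array([[1,.001,0,.651],[.001,-.953,-.303,.082],[0,.303,-.953,.385],[0,0,0,1]]))
def f(v):
    e=[proj(s,bedp(v,[-.15,.059,.002]))[0]-np.array((335,243))/1.5,proj(s,bedp(v,[-.15,-.059,.002]))[0]-np.array((473,213))/1.5,
       proj(s0,bedp(v,[-.15,.059,.004]))[0]-(115,210)]
    # left/right rail lines at image top row 0
    for y,col in((.059,232/1.5),(-.059,445/1.5)):
        P=proj(s,bedp(v,[[x,y,.004] for x in(-.15,-.1,-.05,0)])); o=np.argsort(P[:,1])
        k=np.interp(1,P[o,1],P[o,0]);e.append([k-col,0])
    return np.ravel(e)
r=least_squares(f,[.6,-.13,-.25]);print(r.x,np.degrees(r.x[2]),r.fun)
pin=bedp(r.x,[.06,0,.0225])[0];print("pin",pin)
for n in("scene","side"):
    q=snap(n);print(n,proj(q,pin),proj(q,bedp(r.x,[[0,0,0],[.15,.06,0],[.15,-.06,0],[-.15,.06,0],[-.15,-.06,0]])))
    i=q["color"].copy()
    for p in proj(q,bedp(r.x,[[.15,.06,0],[.15,-.06,0],[-.15,.06,0],[-.15,-.06,0],[.06,0,.0225]])): cv2.circle(i,tuple(np.int32(p.round())),1,(0,255,0),-1)
    p=proj(q,pin)[0].astype(int); cr=i[p[1]-60:p[1]+75,p[0]-70:p[0]+80]
    cv2.imwrite(f"pics/c_{n}.png",cv2.resize(cr,None,fx=4,fy=4)[:,:,::-1])
E
```

```text
[ 0.4744 -0.0554  0.0225] [ 0.4477 -0.1658  0.0225] 0.11360773618073029
yaw -13.57997335457285
yaw -10.532106554819869
[ 0.5968 -0.1303 -0.16  ] -9.168248675634763 [-2.9784  3.5345 -0.8297 -4.6326  1.1773 -1.2258  7.1732  0.     -3.3734
  0.    ]
pin [ 0.6403 -0.1373  0.1345]
scene [[262.956  161.7849]] [[272.4303 175.7901]
 [233.789  156.9823]
 [252.7867 142.3722]
 [293.4911 211.619 ]
 [310.1383 194.1436]]
side [[236.9509 149.8329]] [[251.1743 163.8676]
 [203.109  151.8592]
 [212.3665 133.0474]
 [291.6058 195.9772]
 [295.2316 174.8746]]
```

View pics/c_side.png

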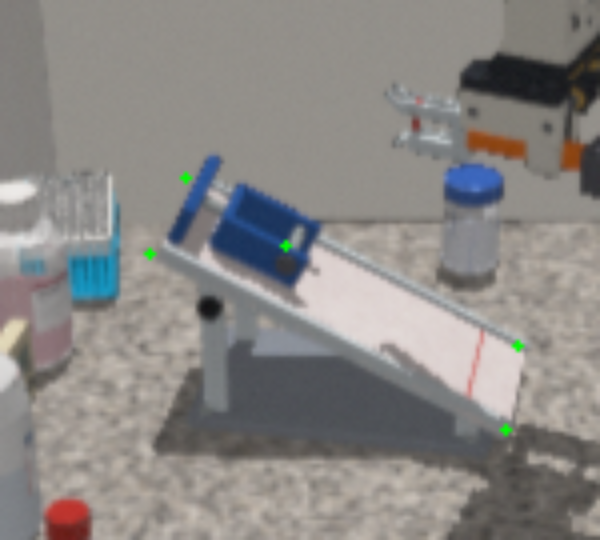

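The predicted bed corners fit at the foot. At the near top the prediction (150,253) is a little off the actual corner (165,243), so the yaw is nearer −13°. I'll move to a better view over the rig.

>>> step_arm --pt "20 -5 15 4 -1" --pt "25 -7 20 4 -1" --pt "25 -7 20 4 -1" --pt "10 -3 5 0 -1" --pt "0 0 0 0 -1" --pt "0 0 0 0 -1" --pt "0 0 0 0 -1"

```text
time_s: 7.65
ee_pos: [0.5246, -0.1095, 0.304]
orientation: [[0.97, -0.242, -0.003], [-0.242, -0.97, 0.0], [-0.003, 0.0, -1.0]]
ft_force: [-1.0, -0.0, -4.1]
width: 0.171
gripper_force: 30.0
```

```bash
python3 - <<'E'
from h import *
o=env.observe();print(o["ee_pos"],o["orientation"][:,0] if hasattr(o["orientation"],"shape") else o["orientation"])
s=snap("wrist");np.save("w3.npy",s["color"]);cv2.imwrite("pics/w3.png",cv2.resize(s["color"],(768,576),interpolation=3)[:,:,::-1])
np.savez("w3cam.npz",T=s["T"],K=s["camera_matrix"])
E
```

```text
[ 0.5245968  -0.10949001  0.30403673] [ 0.97029559 -0.24190911 -0.00254089]
```

View pics/w3.png

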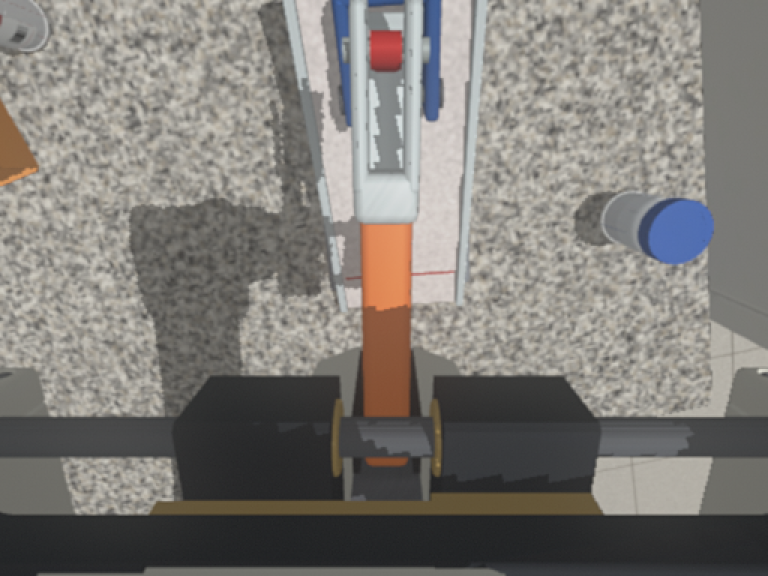

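The rails, foot and carriage cheeks are all visible. The left rail runs (285,0)–(342,310), the right (486,0)–(462,303), and the red line (345,278)–(458,271).

```bash
cat >> h.py <<'E'
t26=np.radians(26)
def bedR(w):
    c,n=np.cos(w),np.sin(w);t=t26
    return np.array([[c,-n,0],[n,c,0],[0,0,1]])@np.array([[np.cos(t),0,-np.sin(t)],[0,1,0],[np.sin(t),0,np.cos(t)]])
def bedp(v,P): return np.array([v[0],v[1],.088])+np.atleast_2d(P)@bedR(v[2]).T
E
python3 - <<'E'
from h import *
from scipy.optimize import least_squares
np.set_printoptions(precision=4,suppress=True)
z=np.load("w3cam.npz");s=dict(T=z["T"],camera_matrix=z["K"])
S=snap("side")
def line(v,y,zz,col,row):
    P=proj(s,bedp(v,[[x,y,zz] for x in np.linspace(-.15,.1,12)]));o=np.argsort(P[:,1]);return np.interp(row,P[o,1],P[o,0])-col
def f(v):
    e=[]
    for y,a,b in((.06,(285,0),(342,300)),(-.06,(486,0),(462,300))):
        for c,r in(a,b): e.append(line(v,y,.006,c/1.5,r/1.5))
    for p,y in(((345,308),.056),((459,303),-.056)): e.append((proj(s,bedp(v,[-.15,y,0]))[0]-np.array(p)/1.5)[1])
    A=proj(s,bedp(v,[[-.13,.05,0],[-.13,-.05,0]]));d=A[1]-A[0];e.append((d[1]/d[0]+7/113)*60)
    for p,q in(((292.2,196.5),(-.15,.06,0)),((296.7,175.7),(-.15,-.06,0)),((207.2,149.7),(.15,.06,0))): e+=list(proj(S,bedp(v,q))[0]-p)
    return np.array(e)
r=least_squares(f,[.6,-.13,-.18],loss="soft_l1");v=r.x;print(v,np.degrees(v[2]));print(f(v))
np.save("bed.npy",v)
print("pin",bedp(v,[.06,0,.0225]), "cheek px mid", proj(s,bedp(v,[[.04,.0235,.035],[.04,-.0235,.035]]))*1.5)
for x in(-.13,-.10,-.09,-.026): print(x,"TCP",bedp(v,[x,0,.025]))
E
```

```text
[ 0.5918 -0.1324 -0.1776] -10.17560905559558
[ 0.3478 -3.1657  0.091   0.3081  0.5925 -0.7679 -0.0638  0.5995 -0.5153
  0.2995 -0.7616 -2.4732  1.3751]
pin [[ 0.6351 -0.1401  0.1345]] cheek px mid [[355.8145 139.3573]
 [428.8277 134.2499]]
-0.13 TCP [[ 0.466  -0.1098  0.0535]]
-0.1 TCP [[ 0.4925 -0.1145  0.0666]]
-0.09 TCP [[ 0.5014 -0.1161  0.071 ]]
-0.026 TCP [[ 0.558  -0.1263  0.0991]]
```

>>> step_arm --pt "-20 0 -10 2 -1" --pt "-25 0 -30 1.6 -1" --pt "-14 0 -40 0 -1" --pt "0 0 -45 0 -1" --pt "0 0 -35 0 -1" --pt "0 0 -18 0 -1" --pt "0 0 0 0 -1" --pt "0 0 0 0 -1" --pt "0 0 0 0 -1"

```text
time_s: 8.65
ee_pos: [0.4683, -0.11, 0.1286]
orientation: [[0.984, -0.18, 0.003], [-0.18, -0.984, -0.001], [0.003, 0.0, -1.0]]
ft_force: [0.4, 0.4, -4.4]
width: 0.173
gripper_force: 30.0
```

>>> step_arm --pt "-2 0 -10 0 -1" --pt "0 0 -6 0 -1" --pt "0 0 -6 0 -1" --pt "0 0 -6 0 -1" --pt "0 0 -6 0 -1" --pt "0 0 -6 0 -1" --pt "0 0 0 0 -1"

```text
time_s: 9.35
ee_pos: [0.4645, -0.1097, 0.0861]
orientation: [[0.984, -0.18, -0.001], [-0.18, -0.984, 0.0], [-0.001, 0.0, -1.0]]
ft_force: [-2.1, -0.1, -3.0]
width: 0.17
gripper_force: 30.0
```

>>> step_arm --pt "0 0 -5 0 -1" --pt "0 0 -5 0 -1" --pt "0 0 -5 0 -1" --pt "0 0 -4 0 -1" --pt "0 0 -4 0 -1" --pt "0 0 -3 0 -1" --pt "0 0 0 0 -1"

```text
time_s: 10.05
ee_pos: [0.465, -0.1098, 0.0607]
orientation: [[0.984, -0.181, -0.0], [-0.181, -0.984, 0.0], [-0.0, 0.0, -1.0]]
ft_force: [-1.0, -1.0, -2.1]
width: 0.175
gripper_force: 30.0
```

>>> step_arm --pt "0 0 -2 0 -1" --pt "0 0 -2 0 -1" --pt "0 0 -1 0 -1" --pt "0 0 -1 0 -1" --pt "0 0 0 0 -1" --pt "0 0 0 0 -1"

```text
time_s: 10.65
ee_pos: [0.465, -0.1098, 0.0551]
orientation: [[0.984, -0.18, -0.0], [-0.18, -0.984, 0.0], [-0.0, -0.0, -1.0]]
ft_force: [0.1, -0.4, -3.0]
width: 0.173
gripper_force: 30.0
```

```bash
python3 - <<'E'
from h import *
s=snap("side");i=s["color"][90:220,190:340]
cv2.imwrite("pics/c1.png",cv2.resize(i,None,fx=4,fy=4,interpolation=3)[:,:,::-1])
E
```

```text
(no output)
```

View pics/c1.png

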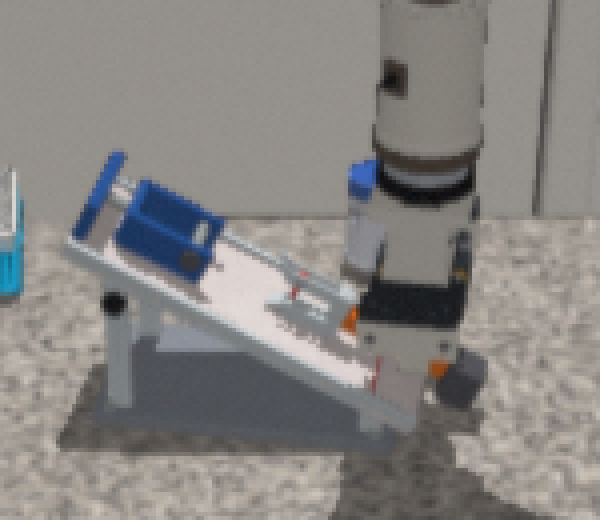

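The link is tilted along the slope, hook on the bed and block just off the foot. I'll slide it upslope to just short of the pin.

>>> step_arm --pt "4.4 -0.8 1.7 0 -1" --pt "8.8 -1.6 4 0 -1" --pt "8.8 -1.6 4 0 -1" --pt "8.8 -1.6 4 0 -1" --pt "0 0 -0.5 0 -1" --pt "0 0 0 0 -1" --pt "0 0 0 0 -1"

```text
time_s: 11.4
ee_pos: [0.499, -0.1159, 0.07]
orientation: [[0.984, -0.18, 0.006], [-0.18, -0.984, -0.001], [0.006, -0.0, -1.0]]
ft_force: [-0.4, -0.5, 5.7]
width: 0.171
gripper_force: 30.0
```

```bash
python3 - <<'E'
from h import *
np.set_printoptions(precision=4,suppress=True)
v=np.load("bed.npy");o=env.observe();p=np.array(o["ee_pos"]);print(((p-[v[0],v[1],.088])@bedR(v[2]))*1000, o["ft_force"])
s=snap("wrist");cv2.imwrite("pics/w4.png",cv2.resize(s["color"],(768,576),interpolation=3)[:,:,::-1])
E
```

```text
[-92.605   -0.2382  25.1138] [-0.3948 -0.4716  5.7191]
```

View pics/w4.png

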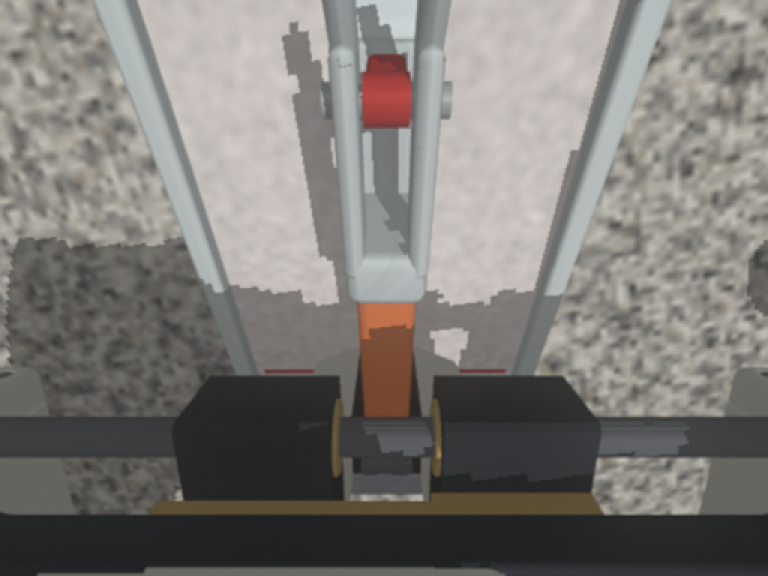

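Link and bed are parallel and centred: link at column 387, rail midline at 383, and the red line level. Next I'll push up slowly.

>>> step_arm --pt "7.1 -1.2 3.5 0 -1" --pt "7.1 -1.2 3.5 0 -1" --pt "7.1 -1.2 3.5 0 -1" --pt "7.1 -1.2 3.5 0 -1" --pt "0 0 0 0 -1"

```text
time_s: 11.95
ee_pos: [0.5244, -0.1203, 0.0826]
orientation: [[0.984, -0.18, -0.002], [-0.18, -0.984, 0.0], [-0.002, 0.0, -1.0]]
ft_force: [-5.2, 1.0, 4.1]
width: 0.17
gripper_force: 30.0
```

>>> step_arm --pt "4.4 -0.8 2.2 0 -1" --pt "4.4 -0.8 2.2 0 -1" --pt "4.4 -0.8 2.2 0 -1" --pt "0 0 0 0 -1"

```text
time_s: 12.35
ee_pos: [0.5364, -0.1224, 0.0886]
orientation: [[0.984, -0.18, -0.003], [-0.18, -0.984, 0.001], [-0.004, 0.0, -1.0]]
ft_force: [-5.9, 1.2, 1.8]
width: 0.171
gripper_force: 30.0
```

>>> step_arm --pt "3 -0.5 1.4 0 -1" --pt "3 -0.5 1.4 0 -1" --pt "3 -0.5 1.4 0 -1" --pt "0 0 0 0 -1" --pt "0 0 0 0 -1"

```text
time_s: 12.85
ee_pos: [0.543, -0.1236, 0.0918]
orientation: [[0.984, -0.181, -0.008], [-0.181, -0.984, 0.001], [-0.008, 0.0, -1.0]]
ft_force: [-9.0, 2.5, -0.0]
width: 0.169
gripper_force: 30.0
```

>>> step_arm --pt "3 -0.5 1.4 0 -1" --pt "3 -0.5 1.4 0 -1" --pt "0 0 0 0 -1" --pt "0 0 0 0 -1"

```text
time_s: 13.25
ee_pos: [0.5474, -0.1243, 0.094]
orientation: [[0.983, -0.181, -0.011], [-0.181, -0.984, 0.002], [-0.011, 0.0, -1.0]]
ft_force: [-11.8, 1.7, -0.0]
width: 0.173
gripper_force: 30.0
```

```bash
cat > w.py <<'E'
from h import *
import sys
np.set_printoptions(precision=1,suppress=True)
v=np.load("bed.npy");o=env.observe();p=np.array(o["ee_pos"]);print(((p-[v[0],v[1],.088])@bedR(v[2]))*1000, np.array(o["ft_force"])@bedR(v[2]))
s=snap("wrist")["color"][:250,130:390];q=snap("side")["color"][95:195,195:315]
a=cv2.resize(s,(416,400),interpolation=3);b=cv2.resize(q,(380,400),interpolation=3)
cv2.imwrite(f"pics/{sys.argv[1]}.png",np.hstack([a,b])[:,:,::-1])
E
python3 w.py w5
```

```text
[-37.9   0.1  25.1] [-10.8  -0.4   5.2]
```

View pics/w5.png

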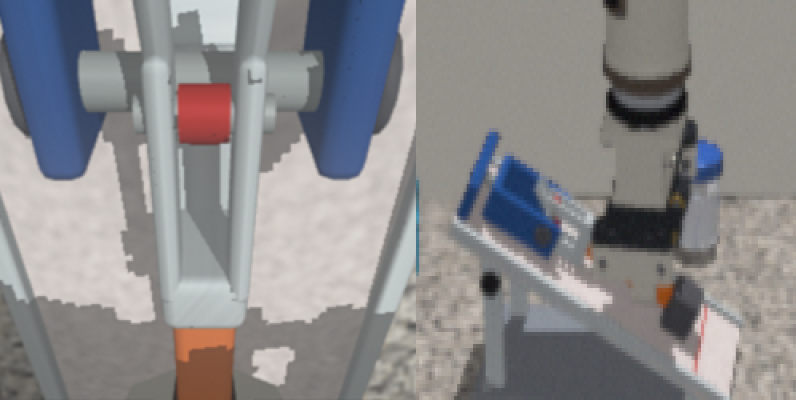

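The pin is inside the throat against the latch, centred between the cheeks. I've now used all ten picture views, so from here I'll rely on forces and colour measurements.

>>> step_arm --pt "3 -0.5 1.4 0 -1" --pt "3 -0.5 1.4 0 -1" --pt "0 0 0 0 -1" --pt "0 0 0 0 -1"

```text
time_s: 13.75
ee_pos: [0.5526, -0.1252, 0.0965]
orientation: [[0.983, -0.181, -0.013], [-0.181, -0.984, 0.002], [-0.013, 0.0, -1.0]]
ft_force: [-13.7, 2.9, 0.4]
width: 0.172
gripper_force: 30.0
```

>>> step_arm --pt "3 -0.5 1.4 0 -1" --pt "3 -0.5 1.4 0 -1" --pt "0 0 0 0 -1" --pt "0 0 0 0 -1"

```text
time_s: 14.15
ee_pos: [0.5599, -0.1265, 0.1001]
orientation: [[0.984, -0.181, -0.01], [-0.181, -0.984, 0.002], [-0.01, 0.0, -1.0]]
ft_force: [-12.8, 1.8, 2.8]
width: 0.172
gripper_force: 30.0
```

>>> step_arm --pt "3 -0.5 1.4 0 -1" --pt "0 0 0 0 -1" --pt "0 0 0 0 -1"

```text
time_s: 14.45
ee_pos: [0.5631, -0.1269, 0.1017]
orientation: [[0.984, -0.181, -0.01], [-0.181, -0.984, 0.002], [-0.01, 0.0, -1.0]]
ft_force: [-13.0, 2.5, 4.2]
width: 0.172
gripper_force: 30.0
```

```bash
cat > m.py <<'E'
from h import *
np.set_printoptions(precision=1,suppress=True,linewidth=200)
v=np.load("bed.npy");o=env.observe();p=np.array(o["ee_pos"]);R=bedR(v[2]);tb=((p-[v[0],v[1],.088])@R)*1000;print(tb,np.array(o["ft_force"])@R)
s=snap("wrist");c=s["color"]
def lx(px,z):
    a,d=ray(s,px);n=R[:,2];P=a+d*((np.array([v[0],v[1],.088])-a)@n+z)/(d@n);return ((P-[v[0],v[1],.088])@R)[0]*1000-tb[0]
for col in(190,320):
    print(col,c[0:130:4,col-2:col+3].mean(1).astype(int).tolist())
h=cv2.cvtColor(c,cv2.COLOR_RGB2HSV);k=((h[...,0]<8)|(h[...,0]>172))&(h[...,1]>130)&(h[...,2]>70)
k[:,:225]=0;k[:,290:]=0;k[170:]=0
ys,xs=np.nonzero(k);print("red",len(ys),ys.min(),ys.max(),xs.min(),xs.max())
print("linkx of rows",[(r,round(lx((190,r),22.5),1)) for r in range(0,130,10)])
cv2.imwrite("pics/m%d.png"%int(o["time_s"]*100),c[:,:,::-1])
E
python3 m.py; python3 - <<'E'
import cv2,numpy as np
c=cv2.imread("pics/w4.png");c=cv2.resize(c,(512,384))[:,:,::-1]
h=cv2.cvtColor(np.ascontiguousarray(c),cv2.COLOR_RGB2HSV);k=((h[...,0]<8)|(h[...,0]>172))&(h[...,1]>130)&(h[...,2]>70)
k[:,:225]=0;k[:,290:]=0;k[170:]=0
ys,xs=np.nonzero(k);print("red shut ref",len(ys),ys.min(),ys.max())
E
```

```text
[-20.3   0.3  25.1] [-10.    0.2   9.6]
190 [[187, 184, 186], [174, 173, 178], [152, 154, 164], [141, 145, 156], [120, 127, 142], [98, 106, 124], [66, 78, 103], [61, 74, 102], [58, 73, 104], [56, 71, 103], [56, 72, 104], [57, 73, 104], [57, 73, 105], [57, 73, 105], [58, 74, 106], [58, 74, 106], [57, 74, 106], [58, 74, 107], [58, 75, 107], [59, 75, 107], [59, 75, 107], [59, 75, 107], [60, 76, 108], [60, 76, 108], [61, 76, 108], [61, 77, 108], [62, 77, 109], [62, 77, 109], [62, 78, 109], [63, 78, 109], [63, 79, 109], [64, 80, 111], [65, 81, 114]]
320 [[138, 134, 131], [134, 130, 129], [133, 129, 127], [125, 123, 124], [120, 118, 121], [106, 107, 113], [99, 100, 109], [90, 94, 106], [84, 90, 103], [75, 82, 99], [68, 76, 94], [59, 69, 91], [55, 66, 89], [53, 64, 88], [53, 64, 89], [53, 64, 89], [54, 65, 89], [55, 65, 90], [55, 66, 90], [56, 66, 90], [56, 66, 90], [57, 67, 90], [56, 67, 90], [57, 67, 91], [57, 68, 91], [58, 69, 91], [58, 69, 91], [58, 69, 91], [59, 70, 91], [64, 73, 93], [70, 79, 96], [73, 83, 98], [76, 85, 100]]
red 1271 39 87 242 273
linkx of rows [(0, np.float64(4547.6)), (10, np.float64(5102.4)), (20, np.float64(5680.2)), (30, np.float64(6282.3)), (40, np.float64(6910.4)), (50, np.float64(7566.2)), (60, np.float64(8251.5)), (70, np.float64(8968.4)), (80, np.float64(9719.1)), (90, np.float64(10506.1)), (100, np.float64(11332.1)), (110, np.float64(12200.0)), (120, np.float64(13113.1))]
red shut ref 1241 38 83
```

```bash
sed -i 's/(190,320)/(206,212,218,296,302,308)/; s/,22.5),1)/,.0225),1)/; s/0:130:4/0:180:6/; s/(1).astype(int)/(1).mean(1).astype(int)/' m.py; python3 m.py
python3 - <<'E'
import cv2,numpy as np
for f in("w5",):
    c=cv2.imread(f"pics/{f}.png")[:, :416];c=cv2.resize(c,(260,250))
    for col in(206,212,218,296,302,308): print(col,c[0:180:6,col-132:col-127].mean(1).mean(1).astype(int).tolist())
E
```

```text
[-20.2   0.3  25.1] [-9.4 -0.8  9.2]
206 [214, 216, 212, 205, 200, 156, 152, 135, 130, 131, 134, 134, 137, 136, 133, 132, 132, 132, 135, 122, 154, 173, 172, 160, 152, 211, 211, 212, 214, 213]
212 [174, 195, 205, 208, 210, 215, 214, 211, 129, 128, 132, 152, 149, 141, 133, 132, 131, 133, 137, 129, 152, 173, 173, 160, 122, 133, 155, 169, 184, 212]
218 [140, 137, 133, 133, 146, 164, 187, 181, 172, 171, 119, 125, 137, 125, 132, 131, 129, 134, 194, 131, 109, 124, 138, 141, 120, 133, 141, 141, 133, 214]
296 [168, 167, 165, 162, 157, 150, 145, 170, 166, 160, 162, 177, 179, 154, 131, 131, 133, 138, 131, 128, 151, 177, 181, 164, 126, 136, 192, 211, 211, 214]
302 [145, 140, 135, 130, 133, 133, 129, 130, 133, 139, 141, 154, 152, 138, 133, 130, 130, 134, 131, 132, 150, 176, 182, 164, 125, 181, 216, 212, 219, 217]
308 [131, 131, 133, 130, 129, 129, 130, 129, 133, 137, 133, 132, 129, 131, 130, 132, 132, 132, 122, 112, 135, 176, 182, 164, 120, 216, 217, 210, 217, 215]
red 1277 39 87 242 273
linkx of rows [(0, np.float64(119.6)), (10, np.float64(117.3)), (20, np.float64(115.0)), (30, np.float64(112.6
[... 455 characters left out ...]
 123, 124, 126, 126, 127, 125, 131, 132, 131, 124, 131, 129, 132, 163, 133, 206]
218 [129, 127, 122, 124, 136, 153, 109, 128, 123, 117, 112, 126, 143, 135, 119, 168, 193, 174, 157, 145, 142, 134, 129, 126, 126, 130, 132, 131, 130, 202]
296 [155, 154, 153, 150, 145, 139, 146, 171, 168, 163, 150, 164, 168, 145, 122, 126, 125, 126, 199, 202, 199, 202, 196, 195, 201, 198, 204, 200, 206, 201]
302 [139, 130, 123, 120, 118, 122, 144, 158, 164, 157, 143, 145, 147, 129, 123, 125, 125, 183, 203, 201, 206, 199, 201, 207, 204, 206, 205, 198, 198, 202]
308 [127, 122, 120, 118, 120, 123, 143, 157, 164, 157, 141, 124, 127, 122, 125, 126, 183, 196, 200, 205, 206, 198, 205, 208, 206, 200, 205, 206, 200, 209]
```

The pin now shows at rows 116–146, which puts it at link x ≈ 82, near the throat wall. The red latch is back at nearly its rest extent. I'll push slightly more to confirm, then ease off.

>>> step_arm --pt "3 -0.5 1.4 0 -1" --pt "2 -0.3 1 0 -1" --pt "0 0 0 0 -1" --pt "0 0 0 0 -1"

```text
time_s: 14.95
ee_pos: [0.5663, -0.1275, 0.1033]
orientation: [[0.983, -0.181, -0.013], [-0.181, -0.984, 0.002], [-0.014, 0.0, -1.0]]
ft_force: [-16.0, 2.8, 3.9]
width: 0.172
gripper_force: 30.0
```

```bash
python3 m.py
```

```text
[-16.6   0.3  25.1] [-12.9  -0.1  10.6]
206 [214, 213, 213, 216, 189, 164, 147, 138, 133, 129, 131, 132, 135, 135, 136, 135, 131, 133, 131, 128, 152, 173, 175, 162, 131, 211, 212, 210, 212, 215]
212 [168, 187, 208, 215, 210, 207, 209, 207, 133, 130, 124, 149, 152, 141, 135, 137, 131, 133, 132, 134, 145, 173, 176, 162, 124, 139, 146, 171, 185, 213]
218 [142, 138, 134, 133, 140, 158, 178, 191, 177, 178, 121, 122, 128, 128, 121, 138, 135, 129, 134, 134, 110, 116, 137, 140, 117, 136, 133, 142, 142, 210]
296 [168, 168, 167, 165, 160, 153, 146, 172, 170, 162, 161, 174, 184, 159, 122, 132, 133, 130, 137, 132, 150, 175, 184, 166, 129, 138, 188, 216, 212, 213]
302 [149, 140, 134, 133, 133, 130, 133, 132, 129, 131, 138, 158, 161, 141, 127, 134, 131, 131, 134, 129, 149, 175, 185, 166, 127, 201, 216, 216, 212, 220]
308 [130, 131, 131, 131, 133, 131, 128, 130, 131, 131, 135, 136, 133, 131, 131, 131, 131, 132, 125, 114, 131, 173, 185, 167, 142, 215, 218, 217, 210, 217]
red 1308 40 88 241 273
linkx of rows [(0, np.float64(119.6)), (10, np.float64(117.4)), (20, np.float64(115.1)), (30, np.float64(112.7)), (40, np.float64(110.2)), (50, np.float64(107.6)), (60, np.float64(104.8)), (70, np.float64(102.0)), (80, np.float64(99.0)), (90, np.float64(95.8)), (100, np.float64(92.5)), (110, np.float64(89.0)), (120, np.float64(85.4))]
```

The pin's row didn't change while the carriage moved with it, so the pin is against the wall. I'll ease back and release with a small opening.

>>> step_arm --pt "-3.5 0.6 -1.7 0 -1" --pt "-3.5 0.6 -1.5 0 -1" --pt "-3 0.5 -1.2 0 -1" --pt "0 0 0 0 -1" --pt "0 0 0 0 -1" --pt "0 0 0 0 -1"

```text
time_s: 15.6
ee_pos: [0.563, -0.1269, 0.1017]
orientation: [[0.984, -0.181, 0.0], [-0.181, -0.984, -0.0], [0.0, 0.0, -1.0]]
ft_force: [-3.8, -0.1, 5.7]
width: 0.17
gripper_force: 30.0
```

```bash
python3 m.py | grep -v linkx
```

```text
[-20.3   0.3  25.1] [-0.9 -0.7  6.8]
206 [212, 215, 211, 204, 196, 152, 138, 128, 130, 131, 133, 134, 135, 135, 132, 131, 131, 131, 131, 117, 158, 175, 166, 151, 200, 210, 211, 211, 214, 212]
212 [199, 210, 209, 206, 209, 215, 213, 208, 128, 127, 139, 149, 141, 136, 132, 131, 131, 132, 137, 114, 159, 176, 167, 151, 136, 144, 169, 183, 193, 210]
218 [135, 131, 131, 143, 161, 181, 204, 175, 177, 180, 116, 136, 141, 120, 135, 130, 129, 134, 179, 106, 110, 136, 143, 142, 134, 133, 140, 141, 132, 215]
296 [166, 165, 162, 157, 151, 145, 152, 164, 157, 154, 165, 187, 165, 135, 133, 129, 133, 137, 130, 118, 156, 181, 174, 155, 137, 135, 190, 210, 211, 213]
302 [137, 135, 132, 129, 133, 131, 128, 130, 133, 139, 145, 157, 140, 132, 132, 129, 130, 133, 130, 117, 156, 182, 174, 152, 134, 203, 214, 212, 219, 216]
308 [130, 130, 132, 130, 127, 129, 130, 129, 133, 136, 132, 131, 128, 130, 130, 131, 130, 128, 118, 104, 144, 182, 176, 153, 139, 217, 216, 210, 216, 215]
red 1253 38 85 242 273
```

>>> step_arm --pt "0 0 0 0 -0.6" --pt "0 0 0 0 -0.4" --pt "0 0 0 0 -0.3" --pt "0 0 0 0 -0.3" --pt "0 0 0 0 -0.3" --pt "0 0 0 0 -0.3"

```text
time_s: 16.25
ee_pos: [0.5625, -0.1267, 0.1008]
orientation: [[0.984, -0.18, 0.0], [-0.18, -0.984, -0.0], [0.0, 0.0, -1.0]]
ft_force: [-0.7, 0.1, -0.3]
width: 0.35
gripper_force: 0.0
```

>>> step_arm --pt "0 0 6 0 -0.3" --pt "0 0 12 0 -0.3" --pt "0 0 20 0 -0.3" --pt "0 0 30 0 -0.3" --pt "0 0 40 0 -0.3" --pt "-10 0 40 0 -0.3" --pt "-10 0 30 0 -0.3" --pt "0 0 0 0 -0.3" --pt "0 0 0 0 -0.3" --pt "0 0 0 0 -0.3"

```text
time_s: 17.25
ee_pos: [0.5419, -0.1265, 0.2783]
orientation: [[0.984, -0.18, -0.001], [-0.18, -0.984, 0.0], [-0.001, -0.0, -1.0]]
ft_force: [0.2, -0.7, -0.6]
width: 0.353
gripper_force: 0.0
```

```bash
cat > f.py <<'E'
from h import *
np.set_printoptions(precision=4,suppress=True)
v=np.load("bed.npy");R=bedR(v[2]);s=snap("wrist");c=s["color"]
def onz(px,z):
    a,d=ray(s,px);n=R[:,2];P=a+d*((np.array([v[0],v[1],.088])-a)@n+z)/(d@n);return ((P-[v[0],v[1],.088])@R)*1000
h=cv2.cvtColor(c,cv2.COLOR_RGB2HSV)
o=(h[...,0]>=4)&(h[...,0]<20)&(h[...,1]>150)&(h[...,2]>70);o=cv2.morphologyEx(o.astype(np.uint8),cv2.MORPH_OPEN,np.ones((3,3)))
n,l,st,ce=cv2.connectedComponentsWithStats(o);print(st[1:].tolist())
for t in("link","latch","carriage"):
    r=env.cut_out(t,"wrist")
    if r: ys,xs=np.nonzero(r[0]["mask"]);print(t,r[0]["conf"],ys.min(),ys.max(),xs.min(),xs.max())
k=((h[...,0]<4)|(h[...,0]>172))&(h[...,1]>130)&(h[...,2]>70)
n2,l2,s2,c2=cv2.connectedComponentsWithStats(k.astype(np.uint8))
for i in range(1,n2):
    if s2[i,4]>40: x,y,w,hh,a=s2[i];print("red",s2[i],onz((x+w/2,y),.04),onz((x+w/2,y+hh),.04))
j=1+st[1:,4].argmax();x,y,w,hh,a=st[j]
P=np.array([onz((xs_.mean(),r),.03) for r in range(y+3,y+hh-3) for xs_ in [np.nonzero(l[r]==j)[0]]])
print("bar",onz((x+w/2,y),.03),onz((x+w/2,y+hh),.03),"yaw",np.degrees(np.polyfit(P[:,0],P[:,1],1)[0]))
for n in("side","scene"):
    q=snap(n)
    for t in("jar_1","bottle_red"): print(n,t,[np.round(r["location"]) for r in env.look_for(t,n)[:1]])
E
python3 f.py
```

```text
[[248, 117, 13, 31, 336]]
link 0.83 30 205 239 271
latch 0.74 53 69 249 258
carriage 0.81 0 105 213 292
red [249  54   9  15 116] [94.0389 -1.106  40.    ] [82.6896 -0.9744 40.    ]
bar [34.9741 -1.2678 30.    ] [ 0.4266 -0.947  30.    ] yaw -1.4860885620495303
side jar_1 [array([282., 141.])]
side bottle_red [array([183., 234.])]
scene jar_1 [array([322., 164.])]
scene bottle_red [array([194., 214.])]
```

```bash
python3 -c "
from bench import env
print(env.finish_job())"
```

```text
the job is handed in; nothing more can be done
None
```

The link is coupled: its hook is on the pin with the red latch shut behind it. It lies flat and within about 1.5° of straight on the bed, and the jar and bottle are where they were. I handed it in at about 17 s; the last checks were colour and position measurements, since the ten picture views were used up.

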